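Fetch the wafer dish from behind the bottles for weighing

ROBOT

A 6-joint arm with a two-finger parallel gripper is mounted at the origin on the work surface. World frame = base frame: x ahead of the robot, y to its left, z up, the work surface at z = 0. Lengths are in mm, angles in degrees, forces in N, time in s.
With the tool pointing down it reaches from about 350 to 850 mm from the base axis. Payload 8.1 kg.
Tool frame: the origin (TCP) lies midway between the tips of the shut fingers; the grasp point (between the pads) lies 19 mm behind it (hold_point_z is the distance from the TCP to the grasp point, in mm); z points along the fingers, y is the direction in which the jaws open and shut (so a half turn about z gives the same grasp; the last joint's range is limited). The gripper opens to 85 mm and grips with 20 to 120 N. Pads are 22 mm wide; open, the fingers measure 114 mm over their backs; the gripper's body (76 mm by 85 mm) begins 54 mm behind the grasp point. The pads swing forward as they close: fully open they stand 13 mm farther back than shut.
Start: joints at [72.456, 7.471, 85.268, -0, 87.261, -4.893], TCP at [131.384, 585.443, 231.292] pointing down, gripper open.
Joint ranges: [-169.43, 169.43], [-51.17, 129.36], [1.28, 143.12], [-76.62, 256.62], [0, 156.53], [-152.29, 152.29]. Speed limits (degrees/s): [136.94, 136.94, 159.86, 180, 180, 180].

INTERFACE

Orientations are given as [roll, pitch, yaw] about the fixed x, y, z axes, in that order (R = Rz(yaw) Ry(pitch) Rx(roll)).
In Python, from bench import sense, snapshot, camera_params, hand_in, hold_point_z gives the robot as it stands.
- The arm moves only by the tool servo_tool, never from a script. Its argument "motion" is a list of rows, each a list of 7 numbers: the finger opening in mm, from 0 to 85.4, then the shift along the tool's x, y, z in mm, then the turn, a rotation vector about the tool's x, y, z in rad. A call has 1 to 10 rows; each row shifts and turns the pose as measured when the row begins, along the tool's axes as they then stand; what a row does not reach is not made up. A row lasts 1/10 s, in which the tool goes at most 50 mm and 8.59 degrees, less where a joint would pass 70% of its speed; a pose out of reach is approached as far as the arm can. A call with a gripper value outside its range is refused whole. The fingers move at their own pace and stop on an object; "force" is the grip in N (left out, the last holds). Time passes only in rows, so rows that do not move let the fingers close. It gives the time, the measured TCP pose, the force and the opening at its end, in the units of the state.
- sense(): the state, without advancing time (a new reading comes with each control period).
- snapshot(name): name is "side" or "top" or "wrist"; returns the picture (480x640x3 uint8, blue, green, red); there is no depth.
- camera_params(name): a dict with "fx", "fy", "cx", "cy" (pixels), "R" (3x3) and "t" (3): a world point X has camera coordinates R X + t; the wrist camera has in their place "tool_from_camera" (4x4, takes a point from camera to tool coordinates, whose origin is the TCP and whose axes are the flange's). Camera axes: x right, y down, z forward; pixel columns grow to the right and rows downward; lengths in mm; the calibration is good to about 2 mm. A picture is of the moment at which its call begins: read the wrist's pose just before it. camera_params takes no time and is no camera call.
- hand_in(): hands the job in, once; it reports no verdict.
The state is a dict: "time": time; "joint_pos": joint angles; "qd": joint speeds; "joint_efforts": joint torques, N m; "tool_pos": TCP position; "tcp_rot": TCP orientation; "ft_force": force on the tool from outside, world axes, zero at the start; "wrist_torque": the same for the moment, N m; "finger_gap": finger opening in mm.
Only numpy, scipy, OpenCV 4.12 (cv2) and the standard library are available. Lean on these libraries where they do the work, as an engineer would, in place of code of your own. Each camera call takes 0.05 s, during which the arm holds its last target. There are 200 camera calls.

TASK

The wafer dish with the yellow note is hemmed in by three bottles on the light grey board. Stand all three bottles in the empty metal tray, then set the dish on the middle of the balance pan, and only after that stand each bottle back in the middle of the mark of its own colour. Keep the bottles and the dish upright, and set them down rather than dropping them.

Things in the scene. Friction and masses are not known exactly. Their poses are not given: they have to be found in the camera images.
- bottle_red_c (a point): White round bottle with a red cap and a red band; body 48 mm diameter and straight up to 74 mm, 95 mm tall overall with its 41 mm wide cap, about 0.14 kg. The point is at its centre, 47.5 mm above its underside; z is the bottle's axis. It starts standing on the red mark.
- bottle_green_c (a point): White round bottle with a green cap and a green band; body 48 mm diameter and straight up to 74 mm, 95 mm tall overall with its 41 mm wide cap, about 0.14 kg. The point is at its centre, 47.5 mm above its underside; z is the bottle's axis. It starts standing on the green mark.
- bottle_blue_c (a point): White round bottle with a blue cap and a blue band; body 48 mm diameter and straight up to 74 mm, 95 mm tall overall with its 41 mm wide cap, about 0.14 kg. The point is at its centre, 47.5 mm above its underside; z is the bottle's axis. It starts standing on the blue mark.
- mark_red: Red disc, 68 mm diameter and 2 mm thick, fixed on the light grey board (whose top is 8 mm above the bench): the home of the red bottle. Origin at the centre of its underside, so its top is 2 mm above the origin; z up. One mark lies 80 mm nearer the robot's side of the board than the dish, the other two 70 mm to the left and right of the dish; which colour lies where varies. The board is turned at most 0.2 rad.
- mark_green: Green disc, 68 mm diameter and 2 mm thick, fixed on the light grey board (whose top is 8 mm above the bench): the home of the green bottle. Origin at the centre of its underside, so its top is 2 mm above the origin; z up. One mark lies 80 mm nearer the robot's side of the board than the dish, the other two 70 mm to the left and right of the dish; which colour lies where varies. The board is turned at most 0.2 rad.
- mark_blue: Blue disc, 68 mm diameter and 2 mm thick, fixed on the light grey board (whose top is 8 mm above the bench): the home of the blue bottle. Origin at the centre of its underside, so its top is 2 mm above the origin; z up. One mark lies 80 mm nearer the robot's side of the board than the dish, the other two 70 mm to the left and right of the dish; which colour lies where varies. The board is turned at most 0.2 rad.
- dish_c (a point): Clear round lidded wafer dish with a yellow note on its lid, 60 mm diameter, 24 mm tall, about 0.06 kg, starting on the light grey board between the three bottles. The point is at its centre, 12 mm above its underside; z up. It is rigid and shut, and is gripped across its sides.
- tray: Empty shallow metal tray, fixed, 260 mm (its x) by 120 mm (its y), for putting the bottles aside. Floor 4 mm thick, rim 4 mm thick and 12 mm high overall. Origin at the centre of its underside, on the bench. It stands to the left or to the right of the board.
- pan (a point): Round steel pan, 104 mm diameter, of the grey laboratory balance (200 x 150 mm, fixed), on the other side of the board from the tray. The point is at the centre of the pan's top face, 45 mm above the bench; z up, -x towards the balance's display. The pan does not move.
Not all that is in view belongs to the job. Leave any black look-alike of the part that bears bottle_blue_c alone. What is shaped like the part that bears bottle_red_c but orange is not meant.

How it is judged:
By the outcome, as a careful person would: the job done as asked, in the order asked, and still so for the second after the job is handed in, with the robot touching nothing.
It also fails if it takes over 141 s, if anything falls off the work surface, if the arm or the gripper's body presses on something with over 40 N, if the wrist force passes 120 N, or if a joint passes its speed limit or range.

## Working session

There is one attempt and no reset: what is moved stays moved. The work goes in short steps, Python scripts to look and compute and a tool call to move; the robot and the scene stay as the last step left them, time stands still between calls to the robot, and variables do not carry over. Pictures are saved under pics/ and viewed, about 12 in all and at most 16, crops included, and the job is handed in when it is done.

Besides the shell and the picture viewer there is one more tool, called after ">>>" in YAML: its name, and indented under it one key for each argument. servo_tool: Moves the arm, as the interface text tells. Its arguments: {"type":"object","properties":{"motion":{"type":"array"},"force":{"type":"number"}},"required":["motion"]}

```bash
mkdir -p pics; ls; python3 - <<'E'
from bench import *
import cv2
for n in("top","side","wrist"):
    cv2.imwrite(f"pics/{n}0.png",snapshot(n)); print(n,camera_params(n))
print(sense(),hold_point_z)
E
```

```text
pics
top {'fx': 590.581358996324, 'fy': 590.581358996324, 'cx': 320.39528015717707, 'cy': 241.5768770571542, 'R': array([[ 0.01712647, -0.99941515, -0.02959806],
       [-0.9827799 , -0.01137945, -0.18442934],
       [ 0.18398466,  0.032247  , -0.98240001]]), 't': array([  6.84717332, 531.68924477, 964.72775147])}
side {'fx': 565.1332168402257, 'fy': 565.1332168402257, 'cx': 316.7308119326873, 'cy': 246.1208135659229, 'R': array([[ 0.8380555 , -0.54551322, -0.00884909],
       [-0.28990523, -0.4315153 , -0.85425377],
       [ 0.46218821,  0.71847747, -0.51978091]]), 't': array([-422.2207334 ,  207.95832178,  837.36060657])}
wrist {'fx': 342.3378318082071, 'fy': 342.3378318082071, 'cx': 324.5147646897212, 'cy': 238.21001995639614, 'tool_from_camera': array([[-8.44313068e-04, -9.51674319e-01, -3.07107925e-01,
         7.80783606e+01],
       [ 9.99999592e-01, -7.04459008e-04, -5.66241254e-04,
        -3.12590795e-01],
       [ 3.22532316e-04, -3.07108278e-01,  9.51674525e-01,
        -1.43360604e+02],
       [ 0.00000000e+00,  0.00000000e+00,  0.00000000e+00,
         1.00000000e+00]])}
{'time': 0.15, 'joint_pos': array([ 7.24546972e+01,  7.50685462e+00,  8.53149026e+01, -6.63501950e-04,
        8.72632021e+01, -4.89242754e+00]), 'qd': array([ 0.01661215, -0.16139407, -0.12799278,  0.01833   , -0.05263302,
        0.00933617]), 'joint_efforts': array([ 4.15989680e-04, -5.70061255e+01, -5.01161849e+01, -2.55677460e-04,
        9.64950887e-03,  1.17091136e-04]), 'tool_pos': array([131.27092048, 585.01941373, 230.46826664]), 'tcp_rot': array([-1.79915294e+02, -6.58549676e-03,  1.67347152e+02]), 'ft_force': array([ 1.27864331,  0.57825216, -0.39084576]), 'wrist_torque': array([-0.0102925 , -0.01896772,  0.00983979]), 'finger_gap': 85.31313534519154} 18.700000000000003
```

View pics/top0.png

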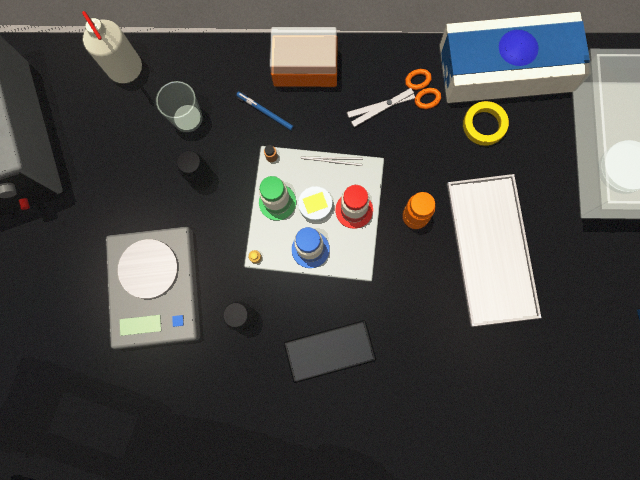

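View pics/side0.png

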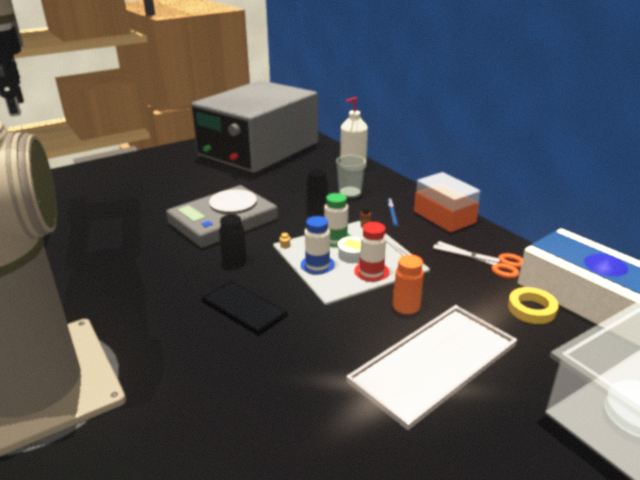

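```bash
cat > h.py <<'E'
import numpy as np, cv2
from bench import *
from scipy.spatial.transform import Rotation as Ro
def cam(n,s=None):
    p=camera_params(n)
    if n!="wrist": R,t=np.array(p["R"]),np.array(p["t"])
    else:
        T=np.eye(4);T[:3,:3]=Ro.from_euler("xyz",s["tcp_rot"],degrees=True).as_matrix();T[:3,3]=s["tool_pos"]
        M=np.linalg.inv(T@np.array(p["tool_from_camera"]));R,t=M[:3,:3],M[:3,3]
    return p["fx"],p["fy"],p["cx"],p["cy"],R,t
def ray(c,u,v):
    d=c[4].T@np.array([(u-c[2])/c[0],(v-c[3])/c[1],1]);return -c[4].T@c[5],d/np.linalg.norm(d)
def onz(c,u,v,z):
    o,d=ray(c,u,v);return o+d*(z-o[2])/d[2]
def tri(c1,p1,c2,p2):
    (o1,d1),(o2,d2)=ray(c1,*p1),ray(c2,*p2)
    a=np.linalg.lstsq(np.c_[d1,-d2],o2-o1,rcond=None)[0];q1,q2=o1+a[0]*d1,o2+a[1]*d2
    return (q1+q2)/2,np.linalg.norm(q1-q2)
def proj(c,X):
    q=c[4]@np.array(X)+c[5];return c[0]*q[0]/q[2]+c[2],c[1]*q[1]/q[2]+c[3]
E
python3 - <<'E'
import cv2
def g(src,x,y,w,h,k,o):
    a=cv2.resize(cv2.imread(src)[y:y+h,x:x+w],None,fx=k,fy=k,interpolation=cv2.INTER_CUBIC)
    for i in range(0,w,10): cv2.line(a,(i*k,0),(i*k,8 if i%50 else 16),(0,255,255),1)
    for i in range(0,h,10): cv2.line(a,(0,i*k),(8 if i%50 else 16,i*k),(0,255,255),1)
    cv2.imwrite(o,a)
g("pics/top0.png",240,140,200,150,4,"pics/tc.png")
g("pics/side0.png",260,180,200,150,4,"pics/sc.png")
E
```

```text
(no output)
```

View pics/tc.png

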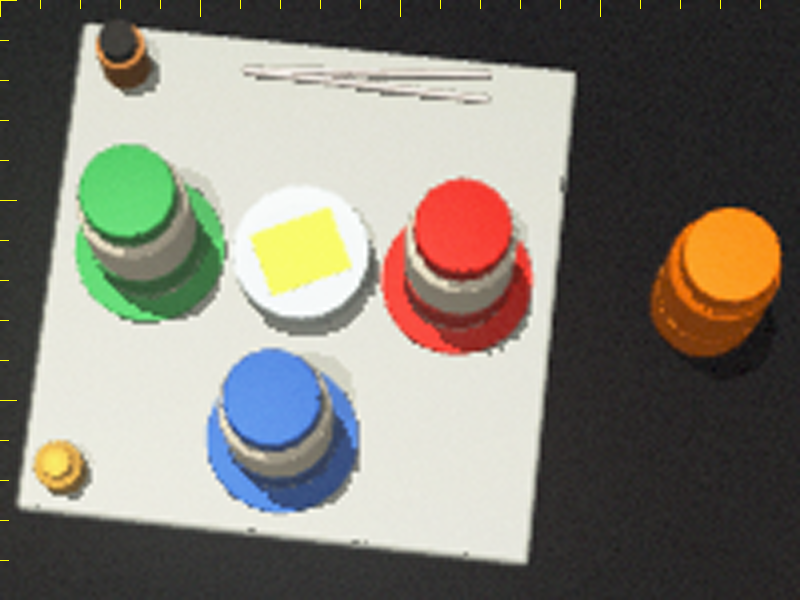

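View pics/sc.png

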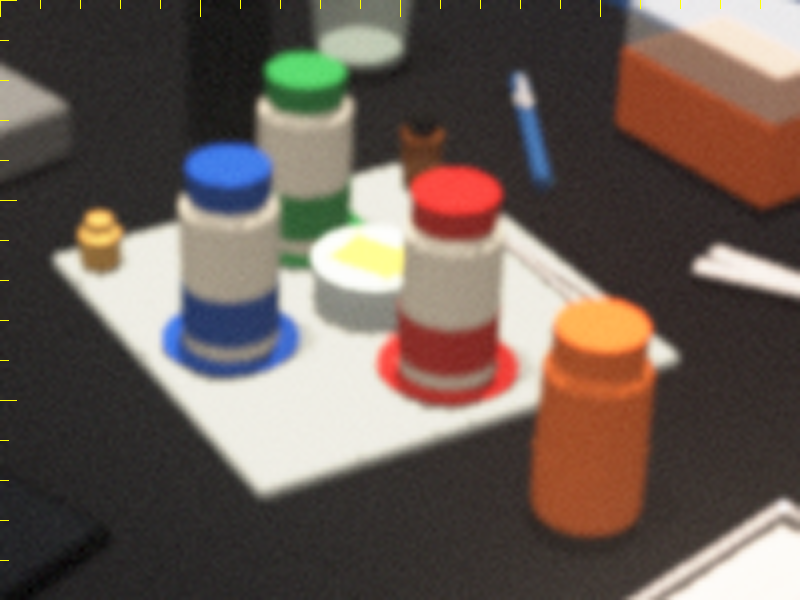

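```bash
python3 - <<'E'
from h import *
np.set_printoptions(precision=1,suppress=True)
T,S=cam("top"),cam("side")
def tt(n,a,b): print(n,*tri(T,a,S,b))
f=lambda x,y:(240+x/4,140+y/4); g=lambda x,y:(260+x/4,180+y/4)
tt("green cap",f(127,190),g(306,72));tt("red cap",f(462,227),g(456,191));tt("blue cap",f(272,397),g(228,167));tt("orange",f(731,255),g(603,325));tt("dish",f(300,252),g(365,259))
tt("pan",(147,269),(233,202))
for n,p in dict(green=(150,248),red=(457,279),blue=(283,438)).items(): print("mark",n,onz(T,*f(*p),10))
tt("mark blue",f(283,438),g(231,339));tt("mark red",f(457,279),g(447,363))
for n,p in dict(g=(127,190),r=(462,227),b=(272,397),o=(731,255)).items(): print("cap95",n,onz(T,*f(*p),95 if n=="o" else 105))
print("dish",onz(T,*f(300,252),32))
for a,b in [((448,182),(457,307)),((515,175),(517,341)),((541,318),(406,421)),((471,326),(349,377))]: tt("tray",a,b); print(onz(T,*a,12))
print("pan",onz(T,147,269,45)); print("black",onz(T,235,315,95),onz(T,189,160,95))
E
```

```text
green cap [613.2  94.9 100.5] 1.540908667977937
red cap [598.8 -44.5 101.5] 2.657182268501242
blue cap [526.1  32.8 101.3] 1.2938199144466578
orange [ 590.4 -156.1   91.8] 2.482643861464595
dish [604.2  26.4  28.5] 1.9957039677620834
pan [483.4 315.6  35.8] 3.0515611181041122
mark green [611.   94.8  10. ]
mark red [598.  -44.2  10. ]
mark blue [524.4  32.7  10. ]
mark blue [526.1  32.4   5.8] 2.17299649026324
mark red [599.2 -44.6   7.4] 1.4773975694141397
cap95 g [611.2  94.7 105. ]
cap95 r [596.7 -43.7 105. ]
cap95 b [524.8  32.9 105. ]
cap95 o [ 588.5 -154.9   95. ]
dish [604.2  25.8  32. ]
tray [ 653.5 -214.7    5.9] 2.511346662297423
[ 650.6 -212.8   12. ]
tray [ 666.1 -334.4    9.2] 1.285724102655224
[ 664.7 -333.1   12. ]
tray [ 408.9 -365.2   15.3] 0.20984814107918198
[ 409.2 -366.4   12. ]
tray [ 396.1 -248.8    7. ] 5.076119360649419
[ 393.6 -246.4   12. ]
pan [480.8 313.1  45. ]
black [401.3 148.4  95. ] [661.1 238.1  95. ]
```

>>> servo_tool:
  motion:
    - [85, 0, 0, -15, 0, 0, -0.11]
    - [85, 0, 0, -15, 0, 0, -0.11]
    - [85, -30, -38, 0, 0, 0, 0]
    - [85, -30, -38, 0, 0, 0, 0]
    - [85, -30, -38, 0, 0, 0, 0]
    - [85, -30, -38, 0, 0, 0, 0]
    - [85, -30, -38, 0, 0, 0, 0]
    - [85, -30, -38, 0, 0, 0, 0]
    - [85, -30, -38, 0, 0, 0, 0]
    - [85, -30, -38, 0, 0, 0, 0]
  force: 30

```text
time: 1.15
tool_pos: [376.5, 275.7, 257.5]
tcp_rot: [-179.6, -0.2, -178.9]
ft_force: [0.6, 1.0, -0.6]
finger_gap: 84.9
```

>>> servo_tool:
  motion:
    - [85, -30, -41, 0, 0, 0, 0.01]
    - [85, -30, -41, 0, 0, 0, 0.01]
    - [85, -30, -41, 0, 0, 0, 0]
    - [85, -30, -41, 0, 0, 0, 0]
    - [85, -30, -41, 0, 0, 0, 0]
    - [85, -30, -41, 0, 0, 0, 0]
    - [85, 0, 0, 0, 0, 0, 0]
    - [85, 0, 0, 0, 0, 0, 0]

```text
time: 1.95
tool_pos: [554.3, 26.4, 256.1]
tcp_rot: [-179.6, -0.3, 179.5]
ft_force: [0.1, 0.4, -0.2]
finger_gap: 85.2
```

```bash
python3 - <<'E'
from h import *
s=sense();a=snapshot("wrist");cv2.imwrite("pics/w1.png",a);np.savez("w1.npz",**{k:s[k] for k in("tool_pos","tcp_rot")});print(s["tool_pos"],s["tcp_rot"])
np.set_printoptions(precision=1,suppress=True)
W=cam("wrist",s)
hsv=cv2.cvtColor(a,cv2.COLOR_BGR2HSV)
for n,X in dict(g=(611.2,94.7,105),r=(596.7,-43.7,105),b=(524.8,32.9,105),d=(604.2,25.8,32)).items(): print(n,np.array(proj(W,X)))
E
```

```text
[554.33233783  26.4197444  256.09546402] [-179.58548097   -0.29054522  179.50276065]
g [399.7 279.2]
r [251.3 265.7]
b [333.7 187.8]
d [326.3 247.2]
```

View pics/w1.png

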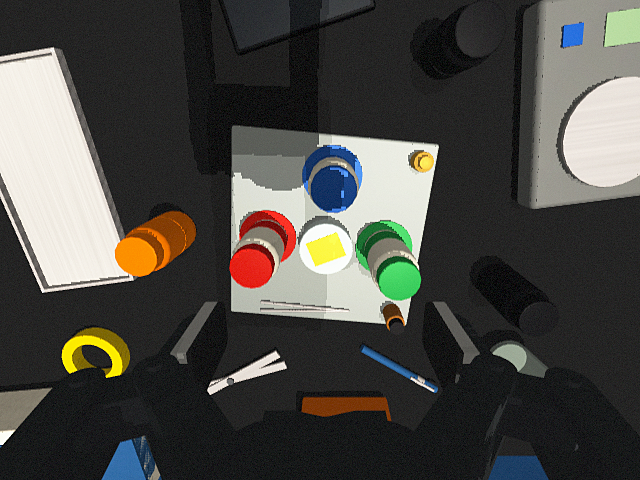

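>>> servo_tool:
  motion:
    - [85, -21, -35, 0, 0, 0, 0]
    - [85, -21, -35, 0, 0, 0, 0]
    - [85, 0, 0, 20, 0, 0, 0]
    - [85, 0, 0, 45, 0, 0, 0]
    - [85, 0, 0, 45, 0, 0, 0]
    - [85, 0, 0, 20, 0, 0, 0]
    - [85, 0, 0, 0, 0, 0, 0]

```text
time: 2.7
tool_pos: [595.5, -37.3, 125.2]
tcp_rot: [-179.6, 0.0, -179.8]
ft_force: [0.6, -0.1, -0.1]
finger_gap: 85.3
```

>>> servo_tool:
  motion:
    - [85, -1.5, -6.5, 5, 0, 0, 0]
    - [85, 0, 0, 35, 0, 0, 0]
    - [85, 0, 0, 30, 0, 0, 0]
    - [85, 0, 0, 10, 0, 0, 0]
    - [85, 0, 0, 0, 0, 0, 0]

```text
time: 3.2
tool_pos: [602.8, -42.8, 52.2]
tcp_rot: [-179.5, 0.7, -179.5]
ft_force: [-1.7, 0.2, 1.5]
finger_gap: 85.2
```

>>> servo_tool:
  motion:
    - [85, 6, -1, 7, 0, 0.012, 0]
    - [85, 0, 0, 0, 0, 0, 0]
    - [85, 0, 0, 0, 0, 0, 0]

```text
time: 3.5
tool_pos: [599.6, -44.4, 49.9]
tcp_rot: [-179.4, 0.3, -179.4]
ft_force: [0.5, 0.4, 0.3]
finger_gap: 84.7
```

>>> servo_tool:
  motion:
    - [85, 4, 0, 5, -0.01, 0.006, 0]
    - [85, 0, 0, 0, 0, 0, 0]
    - [40, 0, 0, 0, 0, 0, 0]
    - [40, 0, 0, 0, 0, 0, 0]
    - [40, 0, 0, 0, 0, 0, 0]
    - [40, 0, 0, 0, 0, 0, 0]
    - [40, 0, 0, 0, 0, 0, 0]
    - [40, 0, 0, 0, 0, 0, 0]
  force: 40

```text
time: 4.3
tool_pos: [597.2, -44.9, 47.3]
tcp_rot: [180.0, 0.2, -179.4]
ft_force: [-0.6, -0.1, 0.6]
finger_gap: 47.1
```

>>> servo_tool:
  motion:
    - [40, 0, 0, -15, 0, 0, 0]
    - [40, 0, 0, -40, 0, 0, 0]
    - [40, 0, 0, -45, 0, 0, 0]
    - [40, 0, 0, -45, 0, 0, 0]
    - [40, 0, 0, 0, 0, 0, 0]

```text
time: 4.8
tool_pos: [594.0, -44.4, 197.9]
tcp_rot: [179.9, -0.2, -179.4]
ft_force: [0.4, -0.8, -0.8]
finger_gap: 46.7
```

>>> servo_tool:
  motion:
    - [40, -2, -20, 0, 0, 0, -0.01]
    - [40, -3, -40, 0, 0, 0, 0]
    - [40, -3, -45, 0, 0, 0, 0]
    - [40, -3, -45, 0, 0, 0, 0]
    - [40, -2, -45, 0, 0, 0, 0]
    - [40, -2, -30, 0, 0, 0, 0]
    - [40, 0, -10, 0, 0, 0, 0]
    - [40, 0, 0, 0, 0, 0, 0]

```text
time: 5.6
tool_pos: [614.6, -285.5, 203.2]
tcp_rot: [179.9, 0.1, -178.6]
ft_force: [1.2, 0.2, -1.7]
finger_gap: 47.0
```

```bash
python3 - <<'E'
from h import *
s=sense();a=snapshot("wrist");cv2.imwrite("pics/w2.png",a);print(s["tool_pos"],s["tcp_rot"])
W=cam("wrist",s)
for X in [(650.6,-212.8,12),(664.7,-333.1,12),(409.2,-366.4,12),(393.6,-246.4,12)]: print(np.round(proj(W,X)))
E
```

```text
[ 614.60464708 -285.5232114   203.17147126] [ 1.79917325e+02  1.42352380e-01 -1.78605395e+02]
[394. 245.]
[278. 255.]
[231. -40.]
[380. -59.]
```

View pics/w2.png

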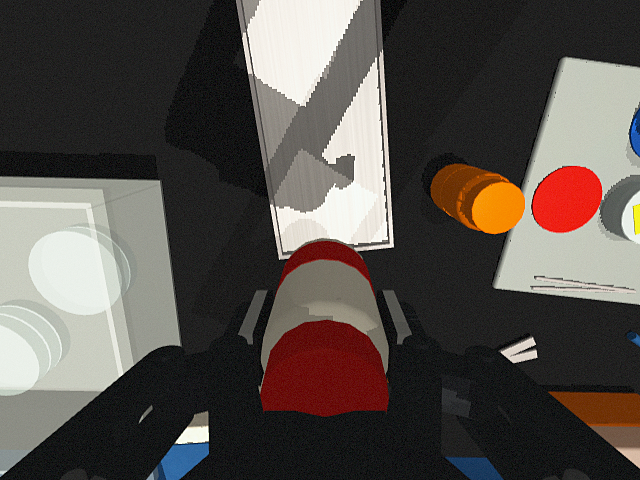

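>>> servo_tool:
  motion:
    - [40, 5.5, 6.5, 10, 0, 0, 0.024]
    - [40, 0, 0, 35, 0, 0, 0]
    - [40, 0, 0, 40, 0, 0, 0]
    - [40, 0, 0, 30, 0, 0, 0]
    - [40, 0, 0, 8, 0, 0, 0]
    - [40, 0, 0, 0, 0, 0, 0]

```text
time: 6.25
tool_pos: [611.9, -267.4, 80.4]
tcp_rot: [179.8, 0.4, -179.5]
ft_force: [-0.8, 0.1, -0.0]
finger_gap: 47.1
```

>>> servo_tool:
  motion:
    - [40, 3, -10, 5, 0, 0.006, 0.008]
    - [40, 0, 0, 10, 0, 0, 0]
    - [40, 0, 0, 10, 0, 0, 0]
    - [40, 0, 0, 6, 0, 0, 0]
    - [40, 0, 0, 0, 0, 0, 0]

```text
time: 6.75
tool_pos: [612.4, -278.9, 53.5]
tcp_rot: [-179.9, 0.4, -179.9]
ft_force: [-0.2, 0.9, -1.0]
finger_gap: 47.4
```

>>> servo_tool:
  motion:
    - [40, 2, 0, 4, 0, 0.006, 0]
    - [40, 0, 0, 3, 0, 0, 0]
    - [40, 0, 0, 3, 0, 0, 0]
    - [40, 0, 0, 0, 0, 0, 0]

```text
time: 7.15
tool_pos: [610.7, -279.2, 43.3]
tcp_rot: [-179.9, 0.1, -179.9]
ft_force: [0.3, -0.5, -1.8]
finger_gap: 47.1
```

>>> servo_tool:
  motion:
    - [40, 0, 0, 1, 0, 0, 0]
    - [40, 0, 0, 1, 0, 0, 0]
    - [40, 0, 0, 0.5, 0, 0, 0]
    - [40, 0, 0, 0, 0, 0, 0]

```text
time: 7.55
tool_pos: [611.2, -279.4, 41.4]
tcp_rot: [-179.9, 0.1, -179.9]
ft_force: [1.1, -0.2, -1.0]
finger_gap: 47.0
```

>>> servo_tool:
  motion:
    - [40, 0, 0, 0.8, 0, 0, 0]
    - [40, 0, 0, 0.8, 0, 0, 0]
    - [40, 0, 0, 0, 0, 0, 0]

```text
time: 7.85
tool_pos: [611.7, -279.5, 41.4]
tcp_rot: [-179.9, 0.2, -179.9]
ft_force: [-0.0, -0.2, -1.0]
finger_gap: 47.0
```

>>> servo_tool:
  motion:
    - [40, 0, 0, 2, 0, 0, 0]
    - [40, 0, 0, 0, 0, 0, 0]

```text
time: 8.05
tool_pos: [612.6, -279.8, 41.7]
tcp_rot: [-179.8, 0.3, -179.9]
ft_force: [-0.2, -0.8, -1.7]
finger_gap: 47.1
```

>>> servo_tool:
  motion:
    - [55, 0, 0, 0, 0, 0, 0]
    - [70, 0, 0, 0, 0, 0, 0]
    - [85, 0, 0, 0, 0, 0, 0]
    - [85, 0, 0, 0, 0, 0, 0]
    - [85, 0, 0, 0, 0, 0, 0]
    - [85, 0, 0, -15, 0, 0, 0]
    - [85, 0, 0, -40, 0, 0, 0]
    - [85, 0, 0, -50, 0, 0, 0]
    - [85, 0, 0, -40, 0, 0, 0]

```text
time: 8.95
tool_pos: [607.1, -276.9, 183.3]
tcp_rot: [179.7, -0.5, -179.9]
ft_force: [2.3, -0.7, 0.6]
finger_gap: 85.1
```

>>> servo_tool:
  motion:
    - [85, 8, 20, 0, 0, 0, 0]
    - [85, 11, 45, 0, 0, 0.008, 0]
    - [85, 11, 45, 0, 0, 0, 0]
    - [85, 11, 45, 0, 0, 0, 0]
    - [85, 11, 45, 0, 0, 0, 0]
    - [85, 11, 45, 0, 0, 0, 0]
    - [85, 11, 40, 0, 0, 0, 0]
    - [85, 5, 20, 0, 0, 0, 0]
    - [85, 0, 0, 0, 0, 0, 0]
    - [85, 0, 0, 0, 0, 0, 0]

```text
time: 9.95
tool_pos: [531.8, 34.7, 208.1]
tcp_rot: [-179.6, 0.9, 179.9]
ft_force: [-0.4, -0.5, 0.3]
finger_gap: 84.7
```

```bash
python3 - <<'E'
from h import *
s=sense();T=cam("top");a=snapshot("top");W=cam("wrist",s);b=snapshot("wrist");print(s["tool_pos"],s["tcp_rot"])
c=np.vstack([a[150:350,260:560],b[60:260,140:440]])
cv2.imwrite("pics/c3.png",cv2.resize(c,None,fx=1.5,fy=1.5)) 
for X in [(524.8,32.9,105),(611.2,94.7,105)]: print(np.round(proj(W,X)))
print(proj(T,(611,-279,99)))
E
```

```text
[531.83609984  34.68392919 208.07069717] [-179.63879985    0.89177077  179.93943079]
[324. 226.]
[399. 326.]
(np.float64(498.7568890769278), np.float64(190.55782634064843))
```

View pics/c3.png

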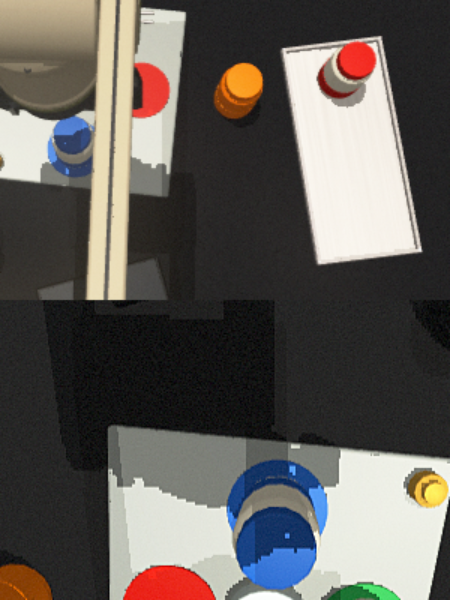

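>>> servo_tool:
  motion:
    - [85, 8, -1.5, 10, -0.005, 0.016, 0]
    - [85, 0, 0, 35, 0, 0, 0]
    - [85, 0, 0, 40, 0, 0, 0]
    - [85, 0, 0, 30, 0, 0, 0]
    - [85, 0, 0, 10, 0, 0, 0]
    - [85, 0, 0, 0, 0, 0, 0]

```text
time: 10.65
tool_pos: [523.1, 24.9, 77.4]
tcp_rot: [-179.9, -0.3, 179.3]
ft_force: [-0.1, 0.8, 0.1]
finger_gap: 85.4
```

>>> servo_tool:
  motion:
    - [85, -1, 7, 2, 0, -0.005, -0.01]
    - [85, 0, 0, 8, 0, 0, 0]
    - [85, 0, 0, 10, 0, 0, 0]
    - [85, 0, 0, 6, 0, 0, 0]
    - [85, 0, 0, 0, 0, 0, 0]
    - [85, 0, 0, 0, 0, 0, 0]

```text
time: 11.25
tool_pos: [528.0, 31.7, 54.2]
tcp_rot: [-179.9, 0.5, 179.9]
ft_force: [0.5, -0.6, -0.2]
finger_gap: 85.0
```

>>> servo_tool:
  motion:
    - [85, 5, 1, 7, 0, 0.008, 0]
    - [85, 0, 0, 0, 0, 0, 0]
    - [85, 0, 0, 0, 0, 0, 0]
    - [40, 0, 0, 0, 0, 0, 0]
    - [40, 0, 0, 0, 0, 0, 0]
    - [40, 0, 0, 0, 0, 0, 0]
    - [40, 0, 0, 0, 0, 0, 0]
    - [40, 0, 0, 0, 0, 0, 0]
    - [40, 0, 0, 0, 0, 0, 0]

```text
time: 12.15
tool_pos: [523.3, 32.9, 47.7]
tcp_rot: [-179.9, 0.0, 179.9]
ft_force: [-0.2, -0.2, -0.2]
finger_gap: 46.9
```

>>> servo_tool:
  motion:
    - [40, 0, 0, -15, 0, 0, 0]
    - [40, 0, 0, -40, 0, 0, 0]
    - [40, 0, 0, -45, 0, 0, 0]
    - [40, 0, 0, -30, 0, 0, 0]
    - [40, 0, -20, 0, 0, 0, 0]
    - [40, 0, -40, 0, 0, 0, 0]
    - [40, 0, -45, 0, 0, 0, 0]
    - [40, 0, -45, 0, 0, 0, 0]
    - [40, 0, -45, 0, 0, 0, 0]
    - [40, 0, -45, 0, 0, 0, 0]

```text
time: 13.15
tool_pos: [523.0, -209.3, 193.8]
tcp_rot: [-179.9, 0.3, -179.5]
ft_force: [1.4, -0.5, -0.8]
finger_gap: 46.9
```

>>> servo_tool:
  motion:
    - [40, -2, -30, 0, 0, 0.005, 0]
    - [40, -2, -22, 0, 0, 0, 0.008]
    - [40, -1, -12, 0, 0, 0, 0]
    - [40, -1, -5, 10, 0, 0, 0]
    - [40, 0, 0, 30, 0, 0, 0]
    - [40, 0, 0, 35, 0, 0, 0]
    - [40, 0, 0, 25, 0, 0, 0]
    - [40, 0, 0, 10, 0, 0, 0]
    - [40, 0, 0, 0, 0, 0, 0]

```text
time: 14.05
tool_pos: [529.3, -283.9, 84.7]
tcp_rot: [-179.8, 0.2, 179.9]
ft_force: [-0.8, 0.1, -2.0]
finger_gap: 46.7
```

>>> servo_tool:
  motion:
    - [40, 1, -6, 5, 0, 0.003, 0]
    - [40, 1, 0, 10, 0, 0.003, 0]
    - [40, 1, 0, 9, 0, 0, 0]
    - [40, 0, 0, 6, 0, 0, 0]
    - [40, 0, 0, 3, 0, 0, 0]
    - [40, 0, 0, 0, 0, 0, 0]
    - [40, 0, 0, 0, 0, 0, 0]

```text
time: 14.75
tool_pos: [528.9, -291.3, 53.7]
tcp_rot: [-179.6, 0.2, 179.9]
ft_force: [0.4, -0.1, -2.5]
finger_gap: 46.5
```

>>> servo_tool:
  motion:
    - [40, 0, 0, 4, -0.006, 0.003, 0]
    - [40, 0, 0, 3, 0, 0, 0]
    - [40, 0, 0, 3, 0, 0, 0]
    - [40, 0, 0, 2, 0, 0, 0]
    - [40, 0, 0, 1, 0, 0, 0]
    - [40, 0, 0, 1, 0, 0, 0]
    - [40, 0, 0, 1, 0, 0, 0]
    - [40, 0, 0, 0, 0, 0, 0]

```text
time: 15.55
tool_pos: [530.1, -292.0, 42.0]
tcp_rot: [-179.9, 0.1, 179.9]
ft_force: [0.4, -0.1, -2.2]
finger_gap: 46.9
```

>>> servo_tool:
  motion:
    - [40, 0, 0, 1.5, 0, 0, 0]
    - [40, 0, 0, 1, 0, 0, 0]

```text
time: 15.75
tool_pos: [530.6, -292.2, 41.7]
tcp_rot: [-179.9, 0.1, 179.9]
ft_force: [-5.8, 4.1, 10.4]
finger_gap: 46.9
```

Contact at 10 N (z 41.7, as predicted). Release and go to green.

>>> servo_tool:
  motion:
    - [55, 0, 0, 0, 0, 0, 0]
    - [70, 0, 0, 0, 0, 0, 0]
    - [85, 0, 0, 0, 0, 0, 0]
    - [85, 0, 0, 0, 0, 0, 0]
    - [85, 0, 0, 0, 0, 0, 0]
    - [85, 0, 0, -15, 0, 0, 0]
    - [85, 0, 0, -40, 0, 0, 0]
    - [85, 0, 0, -50, 0, 0, 0]
    - [85, 0, 0, -40, 0, 0, 0]
    - [85, 0, 15, -10, 0, 0, 0]

```text
time: 16.75
tool_pos: [528.4, -276.6, 202.3]
tcp_rot: [-180.0, -0.1, 179.9]
ft_force: [-0.9, 0.3, 0.3]
finger_gap: 84.9
```

>>> servo_tool:
  motion:
    - [85, -5, 30, 0, 0, 0, 0]
    - [85, -10, 45, 0, 0, 0, 0]
    - [85, -10, 45, 0, 0, 0, 0]
    - [85, -10, 45, 0, 0, 0, 0]
    - [85, -10, 45, 0, 0, 0, 0]
    - [85, -10, 45, 0, 0, 0, 0]
    - [85, -10, 45, 0, 0, 0, 0]
    - [85, -5, 30, 0, 0, 0, 0]
    - [85, 0, 15, 0, 0, 0, 0]
    - [85, 0, 0, 0, 0, 0, 0]

```text
time: 17.75
tool_pos: [601.9, 84.4, 213.1]
tcp_rot: [-179.8, 0.6, 179.8]
ft_force: [-0.4, -0.5, 0.2]
finger_gap: 85.0
```

>>> servo_tool:
  motion:
    - [85, -8, 10, 0, 0, 0.008, 0]
    - [85, 0, 0, 15, 0, 0, 0]
    - [85, 0, 0, 35, 0, 0, 0]
    - [85, 0, 0, 40, 0, 0, 0]
    - [85, 0, 0, 30, 0, 0, 0]
    - [85, 0, 0, 10, 0, 0, 0]
    - [85, 0, 0, 0, 0, 0, 0]

```text
time: 18.45
tool_pos: [608.5, 87.8, 77.6]
tcp_rot: [-179.6, 0.2, 179.7]
ft_force: [-0.1, -0.7, -0.1]
finger_gap: 85.0
```

>>> servo_tool:
  motion:
    - [85, -1, 6.5, 2, -0.004, 0.003, -0.004]
    - [85, 0, 0, 8, 0, 0, 0]
    - [85, 0, 0, 10, 0, 0, 0]
    - [85, 0, 0, 6, 0, 0, 0]
    - [85, 0, 0, 0, 0, 0, 0]
    - [85, 0, 0, 0, 0, 0, 0]

```text
time: 19.05
tool_pos: [613.3, 94.1, 55.1]
tcp_rot: [-179.9, 0.5, 179.9]
ft_force: [0.1, -0.0, 0.3]
finger_gap: 84.9
```

>>> servo_tool:
  motion:
    - [85, 3, 0.5, 8, 0, 0.008, 0]
    - [85, 0, 0, 0, 0, 0, 0]
    - [85, 0, 0, 0, 0, 0, 0]
    - [40, 0, 0, 0, 0, 0, 0]
    - [40, 0, 0, 0, 0, 0, 0]
    - [40, 0, 0, 0, 0, 0, 0]
    - [40, 0, 0, 0, 0, 0, 0]
    - [40, 0, 0, 0, 0, 0, 0]
    - [40, 0, 0, 0, 0, 0, 0]

```text
time: 19.95
tool_pos: [610.8, 94.8, 47.6]
tcp_rot: [-179.9, 0.1, 179.9]
ft_force: [0.8, -0.2, -1.2]
finger_gap: 47.4
```

>>> servo_tool:
  motion:
    - [40, 0, 0, -15, 0, 0, 0]
    - [40, 0, 0, -40, 0, 0, 0]
    - [40, 0, 0, -45, 0, 0, 0]
    - [40, 0, 0, -35, 0, 0, 0]
    - [40, 8, -20, 0, 0, 0, 0]
    - [40, 16, -40, 0, 0, 0, 0]
    - [40, 18, -44, 0, 0, 0, 0]
    - [40, 18, -44, 0, 0, 0, 0]
    - [40, 18, -44, 0, 0, 0, 0]
    - [40, 18, -44, 0, 0, 0, 0]

```text
time: 20.95
tool_pos: [513.8, -142.8, 199.6]
tcp_rot: [-179.8, 0.6, -179.5]
ft_force: [1.4, -0.8, -0.4]
finger_gap: 47.0
```

>>> servo_tool:
  motion:
    - [40, 17, -42, 0, 0, 0, 0]
    - [40, 17, -42, 0, 0, 0.006, 0.006]
    - [40, 13, -30, 0, 0, 0, 0]
    - [40, 8, -20, 0, 0, 0, 0]
    - [40, 3, -10, 0, 0, 0, 0]
    - [40, 0, 0, 15, 0, 0, 0]
    - [40, 0, 0, 35, 0, 0, 0]
    - [40, 0, 0, 35, 0, 0, 0]
    - [40, 0, 0, 15, 0, 0, 0]
    - [40, 0, 0, 0, 0, 0, 0]

```text
time: 21.95
tool_pos: [454.8, -295.6, 103.6]
tcp_rot: [-179.5, 0.8, 179.8]
ft_force: [-0.2, 1.3, -1.7]
finger_gap: 47.2
```

>>> servo_tool:
  motion:
    - [40, 5, -4, 5, -0.006, 0.012, 0]
    - [40, 0, 0, 15, 0, 0, 0]
    - [40, 0, 0, 15, 0, 0, 0]
    - [40, 0, 0, 10, 0, 0, 0]
    - [40, 0, 0, 4, 0, 0, 0]
    - [40, 0, 0, 0, 0, 0, 0]
    - [40, 0, 0, 0, 0, 0, 0]

```text
time: 22.65
tool_pos: [451.6, -298.6, 52.0]
tcp_rot: [-179.8, 0.2, 180.0]
ft_force: [0.3, 0.3, -1.6]
finger_gap: 46.7
```

>>> servo_tool:
  motion:
    - [40, 1, 0, 4, 0, 0.003, 0]
    - [40, 0, 0, 3, 0, 0, 0]
    - [40, 0, 0, 2, 0, 0, 0]
    - [40, 0, 0, 1, 0, 0, 0]
    - [40, 0, 0, 1, 0, 0, 0]
    - [40, 0, 0, 0, 0, 0, 0]

```text
time: 23.25
tool_pos: [451.6, -299.6, 41.9]
tcp_rot: [-179.7, 0.1, 180.0]
ft_force: [0.4, 0.2, -0.2]
finger_gap: 47.1
```

>>> servo_tool:
  motion:
    - [40, 0, 0, 1, 0, 0, 0]
    - [55, 0, 0, 0, 0, 0, 0]
    - [70, 0, 0, 0, 0, 0, 0]
    - [85, 0, 0, 0, 0, 0, 0]
    - [85, 0, 0, 0, 0, 0, 0]
    - [85, 0, 0, -15, 0, 0, 0]
    - [85, 0, 0, -40, 0, 0, 0]
    - [85, 0, 0, -50, 0, 0, 0]
    - [85, 0, 0, -40, 0, 0, 0]
    - [85, 0, 15, 0, 0, 0, 0]

```text
time: 24.25
tool_pos: [450.4, -284.1, 194.8]
tcp_rot: [-179.7, 0.1, 179.9]
ft_force: [1.5, -0.8, 0.4]
finger_gap: 84.8
```

>>> servo_tool:
  motion:
    - [85, -14, 30, 0, 0, 0, 0]
    - [85, -20, 43, 0, 0, 0, 0]
    - [85, -20, 43, 0, 0, 0, 0]
    - [85, -20, 43, 0, 0, 0, 0]
    - [85, -20, 43, 0, 0, 0, 0]
    - [85, -20, 43, 0, 0, 0, 0]
    - [85, -12, 30, 0, 0, 0, 0]
    - [85, -8, 20, 0, 0, 0, 0]
    - [85, 0, 5, 0, 0, 0, 0]
    - [85, 0, 0, 0, 0, 0, 0]

```text
time: 25.25
tool_pos: [589.6, 29.7, 202.8]
tcp_rot: [-179.5, 0.7, 179.8]
ft_force: [-0.3, -0.9, -0.1]
finger_gap: 85.1
```

```bash
python3 - <<'E'
from h import *
s=sense();T=cam("top");W=cam("wrist",s);b=snapshot("wrist");a=snapshot("top");print(s["tool_pos"],s["tcp_rot"],s["joint_pos"])
c=np.hstack([b,cv2.resize(a[160:340,430:560],(347,480))])
cv2.imwrite("pics/c4.png",cv2.resize(c,None,fx=.81,fy=.81)) 
X=(604.2,25.8,32); print(np.round(proj(W,X)))
for X in[(611,94.8,10),(598,-44.2,10),(524.4,32.7,10)]:print(np.round(proj(W,X)))
E
```

```text
[589.59864234  29.66202794 202.84793177] [-179.45783631    0.70497319  179.82390247] [ -1.77149567   6.14842288  89.67933081  -0.52575565  83.4527258
 -91.53539378]
[323. 227.]
[391. 228.]
[254. 215.]
[330. 140.]
```

View pics/c4.png

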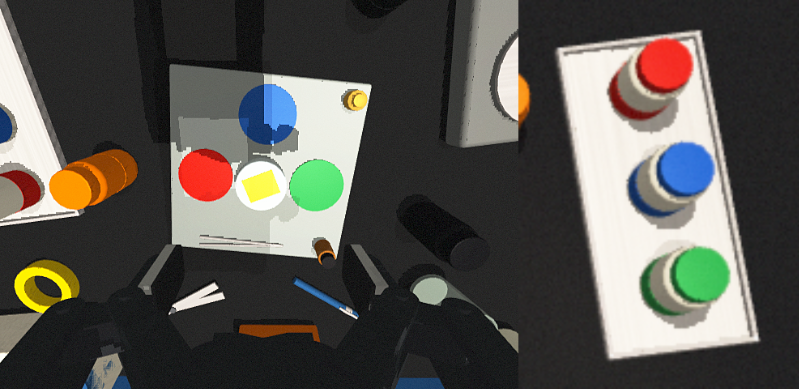

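>>> servo_tool:
  motion:
    - [85, -12, 0, 0, -0.008, 0.01, 0]
    - [85, -3, 0, 15, 0, 0, 0]
    - [85, 0, 0, 40, 0, 0, 0]
    - [85, 0, 0, 40, 0, 0, 0]
    - [85, 0, 0, 30, 0, 0, 0]
    - [85, 0, 0, 10, 0, 0, 0]
    - [85, 0, 0, 0, 0, 0, 0]

```text
time: 26.05
tool_pos: [602.8, 19.1, 61.7]
tcp_rot: [-179.8, 0.2, 179.1]
ft_force: [-0.9, -0.2, 1.0]
finger_gap: 85.2
```

>>> servo_tool:
  motion:
    - [85, -1, 6.5, 2, -0.003, 0.003, -0.015]
    - [85, 0, 0, 12, 0, 0, 0]
    - [85, 0, 0, 12, 0, 0, 0]
    - [85, 0, 0, 6, 0, 0, 0]
    - [85, 0, 0, 0, 0, 0, 0]
    - [85, 0, 0, 0, 0, 0, 0]

```text
time: 26.65
tool_pos: [607.6, 25.4, 32.4]
tcp_rot: [-179.9, 0.5, -180.0]
ft_force: [-0.2, -0.5, 0.1]
finger_gap: 85.2
```

```bash
python3 - <<'E'
from h import *
s=sense();b=snapshot("wrist");print(s["tool_pos"],s["tcp_rot"]);W=cam("wrist",s)
cv2.imwrite("pics/c5.png",b[150:450,120:520])
print(np.array(proj(W,(606,26,32)))-(120,150)); 
E
```

```text
[607.58634984  25.35658151  32.36441859] [-179.91558632    0.46789262 -179.95314667]
[207.12636106 149.61160473]
```

View pics/c5.png

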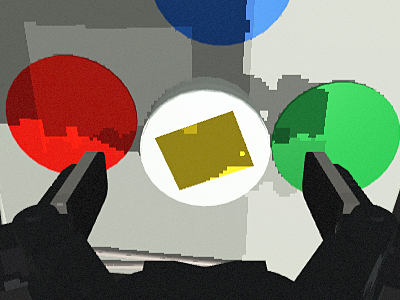

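>>> servo_tool:
  motion:
    - [85, 3, 1, 8, 0, 0.008, 0]
    - [85, 0, 0, 10, 0, 0, 0]
    - [85, 0, 0, 5, 0, 0, 0]
    - [85, 0, 0, 0, 0, 0, 0]
    - [85, 0, 0, 0, 0, 0, 0]

```text
time: 27.2
tool_pos: [604.6, 26.4, 7.7]
tcp_rot: [-179.9, 0.0, -180.0]
ft_force: [-0.5, 0.5, 0.8]
finger_gap: 85.0
```

>>> servo_tool:
  motion:
    - [85, 0, 0, 2.5, 0, 0, 0]
    - [68, 0, 0, 0, 0, 0, 0]
    - [64, 0, 0, 0, 0, 0, 0]
    - [52, 0, 0, 0, 0, 0, 0]
    - [52, 0, 0, 0, 0, 0, 0]
    - [52, 0, 0, 0, 0, 0, 0]
    - [52, 0, 0, 0, 0, 0, 0]
  force: 30

```text
time: 27.9
tool_pos: [605.5, 26.3, 6.2]
tcp_rot: [-179.9, 0.1, -180.0]
ft_force: [-0.0, -1.2, -0.5]
finger_gap: 59.0
```

>>> servo_tool:
  motion:
    - [52, 0, 0, -8, 0, 0, 0]
    - [52, 0, 0, -25, 0, 0, 0]
    - [52, 0, 0, -45, 0, 0, 0]
    - [52, 0, 0, -45, 0, 0, 0]
    - [52, 0, 0, -35, 0, 0, 0]
    - [52, 8, 20, 0, 0, 0, 0]
    - [52, 16, 38, 0, 0, 0, 0]
    - [52, 16, 38, 0, 0, 0, 0]
    - [52, 16, 38, 0, 0, 0, 0]
    - [52, 16, 38, 0, 0, 0, 0]

```text
time: 28.9
tool_pos: [533.4, 198.9, 176.7]
tcp_rot: [-179.9, 0.4, 179.5]
ft_force: [0.7, -0.0, -1.1]
finger_gap: 58.9
```

>>> servo_tool:
  motion:
    - [52, 16, 36, 0, 0, 0, 0]
    - [52, 12, 28, 0, 0, 0, 0]
    - [52, 8, 16, 0, 0, 0, 0]
    - [52, 4, 8, 0, 0, 0, 0]
    - [52, 0, 0, 0, 0, 0, 0]
    - [52, 0, 0, 0, 0, 0, 0]

```text
time: 29.5
tool_pos: [489.9, 295.2, 180.3]
tcp_rot: [179.9, 0.6, 179.9]
ft_force: [0.2, -0.1, -0.8]
finger_gap: 59.3
```

```bash
python3 - <<'E'
from h import *
s=sense();b=snapshot("wrist");print(s["tool_pos"],s["tcp_rot"],s["finger_gap"]);W=cam("wrist",s)
cv2.imwrite("pics/w6.png",b)
print(proj(W,(481,313.5,45))); 
E
```

```text
[489.93397242 295.15887784 180.32074527] [179.93164644   0.59248042 179.88487972] 59.2506506382698
(np.float64(346.9589872682409), np.float64(213.01210648050423))
```

View pics/w6.png

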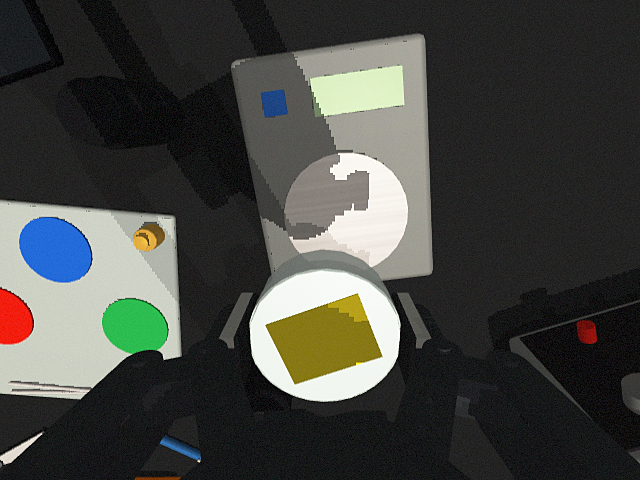

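>>> servo_tool:
  motion:
    - [52, 5, 10, 0, 0, 0.01, 0]
    - [52, 5, 9, 5, 0, 0, 0]
    - [52, 0, 0, 25, 0, 0, 0]
    - [52, 0, 0, 30, 0, 0, 0]
    - [52, 0, 0, 20, 0, 0, 0]
    - [52, 0, 0, 8, 0, 0, 0]
    - [52, 0, 0, 0, 0, 0, 0]

```text
time: 30.25
tool_pos: [480.8, 314.8, 89.1]
tcp_rot: [179.9, 0.0, 179.5]
ft_force: [1.0, -1.0, -0.4]
finger_gap: 58.8
```

>>> servo_tool:
  motion:
    - [52, 0, -1, 8, 0, 0.003, -0.006]
    - [52, 0, 0, 12, 0, 0, 0]
    - [52, 0, 0, 8, 0, 0, 0]
    - [52, 0, 0, 4, 0, 0, 0]
    - [52, 0, 0, 0, 0, 0, 0]
    - [52, 0, 0, 0, 0, 0, 0]

```text
time: 30.85
tool_pos: [482.7, 314.9, 57.5]
tcp_rot: [179.8, 0.0, 179.9]
ft_force: [-0.1, -0.1, 0.3]
finger_gap: 58.7
```

>>> servo_tool:
  motion:
    - [52, 3, -1.5, 4, 0.003, 0, 0]
    - [52, 0, 0, 3, 0, 0, 0]
    - [52, 0, 0, 2, 0, 0, 0]
    - [52, 0, 0, 1, 0, 0, 0]
    - [52, 0, 0, 0, 0, 0, 0]

```text
time: 31.35
tool_pos: [480.1, 313.7, 47.8]
tcp_rot: [179.9, 0.1, 179.9]
ft_force: [-0.6, -0.9, 0.1]
finger_gap: 58.9
```

>>> servo_tool:
  motion:
    - [52, 0, 0, 2, 0, 0, 0]
    - [52, 0, 0, 1.5, 0, 0, 0]
    - [52, 0, 0, 1.2, 0, 0, 0]
    - [52, 0, 0, 1, 0, 0, 0]
    - [52, 0, 0, 1, 0, 0, 0]

```text
time: 31.85
tool_pos: [480.8, 314.0, 42.7]
tcp_rot: [179.9, 0.2, 179.9]
ft_force: [-4.1, -3.1, 11.7]
finger_gap: 59.2
```

Contact at z 42.7, where it was predicted. Opening and lifting.

>>> servo_tool:
  motion:
    - [62, 0, 0, 0, 0, 0, 0]
    - [70, 0, 0, 0, 0, 0, 0]
    - [80, 0, 0, 0, 0, 0, 0]
    - [85, 0, 0, 0, 0, 0, 0]
    - [85, 0, 0, 0, 0, 0, 0]
    - [85, 0, 0, -10, 0, 0, 0]
    - [85, 0, 0, -40, 0, 0, 0]
    - [85, 0, 0, -50, 0, 0, 0]
    - [85, 0, 0, -40, 0, 0, 0]
    - [85, 0, 0, 0, 0, 0, 0]

```text
time: 32.85
tool_pos: [478.8, 312.9, 188.1]
tcp_rot: [180.0, -0.0, 179.9]
ft_force: [-0.1, 0.2, 0.4]
finger_gap: 85.0
```

```bash
python3 - <<'E'
from h import *
s=sense();b=snapshot("wrist");print(s["tool_pos"],s["tcp_rot"],s["finger_gap"]);W=cam("wrist",s)
cv2.imwrite("pics/w7.png",b[100:400,170:500])
print(np.array(proj(W,(480,313.4,45)))-(170,100),np.array(proj(W,(480.5,314,69)))-(170,100)); 
E
```

```text
[478.76594411 312.86746527 188.09043492] [ 1.79976410e+02 -3.52697935e-03  1.79869202e+02] 85.01330222227215
[155.74959404 123.93335408] [156.6109301  132.53942141]
```

View pics/w7.png

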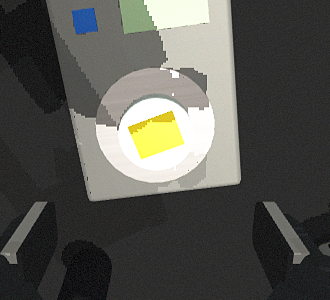

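>>> servo_tool:
  motion:
    - [85, 0, -20, -15, 0, 0, 0]
    - [85, 2, -45, 0, 0, 0, 0]
    - [85, 2, -48, 0, 0, 0, 0]
    - [85, 2, -48, 0, 0, 0, 0]
    - [85, 2, -48, 0, 0, 0, 0]
    - [85, 2, -48, 0, 0, 0, 0]
    - [85, 2, -48, 0, 0, 0, 0]
    - [85, 2, -48, 0, 0, 0, 0]
    - [85, 2, -48, 0, 0, 0, 0]
    - [85, 2, -48, 0, 0, 0, 0]

```text
time: 33.9
tool_pos: [452.7, -146.5, 192.3]
tcp_rot: [180.0, -0.8, -179.5]
ft_force: [2.0, 0.1, -0.4]
finger_gap: 85.0
```

>>> servo_tool:
  motion:
    - [85, 0, -42, 0, 0, -0.012, 0]
    - [85, 0, -36, 0, 0, 0, 0.008]
    - [85, 0, -28, 0, 0, 0, 0]
    - [85, 0, -20, 0, 0, 0, 0]
    - [85, 0, -10, 0, 0, 0, 0]
    - [85, 0, 0, 0, 0, 0, 0]
    - [85, 0, 0, 15, 0, 0, 0]
    - [85, 0, 0, 25, 0, 0, 0]
    - [85, 0, 0, 15, 0, 0, 0]
    - [85, 0, 0, 0, 0, 0, 0]

```text
time: 34.9
tool_pos: [446.0, -286.8, 124.3]
tcp_rot: [179.5, -0.7, 179.7]
ft_force: [0.1, 0.4, -0.5]
finger_gap: 84.9
```

>>> servo_tool:
  motion:
    - [85, -4, -11, 0, 0.008, -0.01, -0.004]
    - [85, 0, 0, 15, 0, 0, 0]
    - [85, 0, 0, 25, 0, 0, 0]
    - [85, 0, 0, 20, 0, 0, 0]
    - [85, 0, 0, 8, 0, 0, 0]
    - [85, 0, 0, 0, 0, 0, 0]
    - [85, 0, 0, 0, 0, 0, 0]

```text
time: 35.6
tool_pos: [452.6, -297.8, 54.2]
tcp_rot: [-179.9, 0.2, -179.8]
ft_force: [-0.6, -0.4, 0.1]
finger_gap: 85.0
```

>>> servo_tool:
  motion:
    - [85, 1, -2, 7, 0, 0.003, 0]
    - [85, 0, 0, 5, 0, 0, 0]
    - [85, 0, 0, 0, 0, 0, 0]
    - [85, 0, 0, 0, 0, 0, 0]
    - [40, 0, 0, 0, 0, 0, 0]
    - [40, 0, 0, 0, 0, 0, 0]
    - [40, 0, 0, 0, 0, 0, 0]
    - [40, 0, 0, 0, 0, 0, 0]
    - [40, 0, 0, 0, 0, 0, 0]
    - [40, 0, 0, 0, 0, 0, 0]
  force: 40

```text
time: 36.6
tool_pos: [453.8, -301.7, 45.1]
tcp_rot: [-179.6, 0.3, -179.8]
ft_force: [-0.5, 0.1, -0.2]
finger_gap: 46.9
```

>>> servo_tool:
  motion:
    - [40, 0, 0, -15, 0, 0, 0]
    - [40, 0, 0, -40, 0, 0, 0]
    - [40, 0, 0, -45, 0, 0, 0]
    - [40, 0, 0, -35, 0, 0, 0]
    - [40, -8, 20, 0, -0.005, 0, 0]
    - [40, -16, 40, 0, 0, 0, 0]
    - [40, -18, 44, 0, 0, 0, 0]
    - [40, -18, 44, 0, 0, 0, 0]
    - [40, -18, 44, 0, 0, 0, 0]
    - [40, -18, 44, 0, 0, 0, 0]

```text
time: 37.6
tool_pos: [550.6, -63.0, 197.1]
tcp_rot: [-179.7, 0.7, 179.5]
ft_force: [1.1, -1.0, -1.1]
finger_gap: 46.7
```

>>> servo_tool:
  motion:
    - [40, -17, 42, 0, 0, 0.006, 0]
    - [40, -17, 42, 0, 0, 0.006, -0.008]
    - [40, -13, 32, 0, 0, 0, 0]
    - [40, -9, 21, 0, 0, 0, 0]
    - [40, -3, 10, 0, 0, 0, 0]
    - [40, 0, 0, 15, 0, 0, 0]
    - [40, 0, 0, 35, 0, 0, 0]
    - [40, 0, 0, 35, 0, 0, 0]
    - [40, 0, 0, 15, 0, 0, 0]
    - [40, 0, 0, 0, 0, 0, 0]

```text
time: 38.6
tool_pos: [612.9, 91.9, 100.7]
tcp_rot: [-179.7, 0.4, -179.7]
ft_force: [-0.1, -0.9, -1.1]
finger_gap: 46.7
```

>>> servo_tool:
  motion:
    - [40, 1, 3, 4, -0.003, 0.007, 0.004]
    - [40, 1, 0, 12, 0, 0, 0]
    - [40, 1, 0, 12, 0, 0, 0]
    - [40, 0, 0, 7, 0, 0, 0]
    - [40, 0, 0, 3, 0, 0, 0]
    - [40, 0, 0, 0, 0, 0, 0]
    - [40, 0, 0, 0, 0, 0, 0]

```text
time: 39.3
tool_pos: [612.3, 93.4, 64.3]
tcp_rot: [-179.8, 0.3, 179.9]
ft_force: [-0.1, -0.3, -0.5]
finger_gap: 47.0
```

>>> servo_tool:
  motion:
    - [40, 0, 1.5, 4, -0.003, 0.005, 0]
    - [40, 0, 0, 3, 0, 0, 0]
    - [40, 0, 0, 2, 0, 0, 0]
    - [40, 0, 0, 1, 0, 0, 0]
    - [40, 0, 0, 0, 0, 0, 0]

```text
time: 39.8
tool_pos: [613.3, 95.3, 54.6]
tcp_rot: [180.0, 0.1, 179.9]
ft_force: [0.6, -0.7, -0.5]
finger_gap: 47.0
```

>>> servo_tool:
  motion:
    - [40, 0.5, -0.5, 1.5, 0, 0, 0]
    - [40, 0, 0, 1, 0, 0, 0]
    - [40, 0, 0, 1, 0, 0, 0]
    - [40, 0, 0, 1, 0, 0, 0]
    - [40, 0, 0, 1, 0, 0, 0]

```text
time: 40.3
tool_pos: [613.6, 94.8, 51.2]
tcp_rot: [179.9, 0.2, 179.9]
ft_force: [-4.9, 0.0, 8.4]
finger_gap: 47.0
```

>>> servo_tool:
  motion:
    - [55, 0, 0, 0, 0, 0, 0]
    - [70, 0, 0, 0, 0, 0, 0]
    - [85, 0, 0, 0, 0, 0, 0]
    - [85, 0, 0, 0, 0, 0, 0]
    - [85, 0, 0, 0, 0, 0, 0]
    - [85, 0, 0, -15, 0, 0, 0]
    - [85, 0, 0, -40, 0, 0, 0]
    - [85, 0, 0, -50, 0, 0, 0]
    - [85, 0, 0, -35, 0, 0, 0]
    - [85, 4, -20, 0, 0, 0, 0]

```text
time: 41.3
tool_pos: [608.0, 76.1, 198.9]
tcp_rot: [179.9, 0.1, -180.0]
ft_force: [1.1, -0.1, 0.9]
finger_gap: 84.8
```

>>> servo_tool:
  motion:
    - [85, 8, -38, 0, 0, 0, 0]
    - [85, 9, -44, 0, 0, 0, 0]
    - [85, 9, -44, 0, 0, 0, 0]
    - [85, 9, -44, 0, 0, 0, 0]
    - [85, 9, -44, 0, 0, 0, 0]
    - [85, 9, -44, 0, 0, 0, 0]
    - [85, 8, -38, 0, 0, 0, 0]
    - [85, 6, -28, 0, 0, 0, 0]
    - [85, 4, -18, 0, 0, 0, 0]
    - [85, 0, -8, 0, 0, 0, 0]

```text
time: 42.3
tool_pos: [537.5, -288.4, 216.9]
tcp_rot: [-179.7, 1.2, -179.8]
ft_force: [0.7, 0.5, -0.7]
finger_gap: 84.8
```

>>> servo_tool:
  motion:
    - [85, 6, -4, 5, 0, 0.02, 0]
    - [85, 0, 0, 30, 0, 0, 0]
    - [85, 0, 0, 40, 0, 0, 0]
    - [85, 0, 0, 40, 0, 0, 0]
    - [85, 0, 0, 20, 0, 0, 0]
    - [85, 0, 0, 8, 0, 0, 0]
    - [85, 0, 0, 0, 0, 0, 0]

```text
time: 43.0
tool_pos: [533.6, -289.9, 73.1]
tcp_rot: [-179.6, 0.0, -179.6]
ft_force: [-0.2, 0.5, -0.2]
finger_gap: 84.9
```

>>> servo_tool:
  motion:
    - [85, 4, -3, 3, -0.005, 0.003, 0.006]
    - [85, 1, 0, 10, 0, 0, 0]
    - [85, 1, 0, 9, 0, 0, 0]
    - [85, 0, 0, 5, 0, 0, 0]
    - [85, 0, 0, 3, 0, 0, 0]
    - [85, 0, 0, 0, 0, 0, 0]
    - [85, 0, 0, 0, 0, 0, 0]

```text
time: 43.7
tool_pos: [530.4, -294.6, 46.2]
tcp_rot: [-179.7, 0.2, -179.9]
ft_force: [-0.1, 0.8, -0.3]
finger_gap: 85.3
```

>>> servo_tool:
  motion:
    - [85, 0, 2, 4, -0.004, 0.003, 0]
    - [85, 0, 0, 0, 0, 0, 0]
    - [85, 0, 0, 0, 0, 0, 0]
    - [40, 0, 0, 0, 0, 0, 0]
    - [40, 0, 0, 0, 0, 0, 0]
    - [40, 0, 0, 0, 0, 0, 0]
    - [40, 0, 0, 0, 0, 0, 0]
    - [40, 0, 0, 0, 0, 0, 0]
    - [40, 0, 0, 0, 0, 0, 0]

```text
time: 44.6
tool_pos: [531.1, -292.7, 43.0]
tcp_rot: [-179.9, 0.1, -179.9]
ft_force: [-0.2, 0.2, -0.3]
finger_gap: 47.2
```

>>> servo_tool:
  motion:
    - [40, 0, 0, -15, 0, 0, 0]
    - [40, 0, 0, -40, 0, 0, 0]
    - [40, 0, 0, -45, 0, 0, 0]
    - [40, 0, 0, -30, 0, 0, 0]
    - [40, 0, 20, 0, 0, 0, 0]
    - [40, 0, 40, 0, 0, 0, 0]
    - [40, 0, 45, 0, 0, 0, 0]
    - [40, 0, 45, 0, 0, 0, 0]
    - [40, 0, 45, 0, 0, 0, 0]
    - [40, 0, 45, 0, 0, 0, 0]

```text
time: 45.6
tool_pos: [526.6, -45.6, 178.6]
tcp_rot: [180.0, -0.1, 179.6]
ft_force: [1.5, -0.5, -1.9]
finger_gap: 46.7
```

>>> servo_tool:
  motion:
    - [40, 1, 28, 0, 0, 0, 0]
    - [40, 1, 22, 0, 0, 0, -0.006]
    - [40, 1, 14, 0, 0, 0, 0]
    - [40, 0, 6, 5, 0, 0, 0]
    - [40, 0, 0, 20, 0, 0, 0]
    - [40, 0, 0, 30, 0, 0, 0]
    - [40, 0, 0, 20, 0, 0, 0]
    - [40, 0, 0, 8, 0, 0, 0]
    - [40, 0, 0, 0, 0, 0, 0]

```text
time: 46.5
tool_pos: [515.0, 38.5, 87.5]
tcp_rot: [179.8, -0.6, -179.5]
ft_force: [-0.1, 0.2, -2.1]
finger_gap: 46.9
```

>>> servo_tool:
  motion:
    - [40, -7, -5, 3, 0.003, -0.009, 0.007]
    - [40, 0, 0, 10, 0, 0, 0]
    - [40, 0, 0, 9, 0, 0, 0]
    - [40, 0, 0, 5, 0, 0, 0]
    - [40, 0, 0, 0, 0, 0, 0]
    - [40, 0, 0, 0, 0, 0, 0]

```text
time: 47.1
tool_pos: [524.8, 32.4, 61.0]
tcp_rot: [-180.0, 0.2, -180.0]
ft_force: [-0.6, -0.7, -1.5]
finger_gap: 46.7
```

>>> servo_tool:
  motion:
    - [40, 0.5, 0.4, 4, 0, 0.003, 0]
    - [40, 0, 0, 2, 0, 0, 0]
    - [40, 0, 0, 1.5, 0, 0, 0]
    - [40, 0, 0, 0, 0, 0, 0]

```text
time: 47.5
tool_pos: [524.8, 33.0, 53.7]
tcp_rot: [-180.0, 0.1, -180.0]
ft_force: [0.6, 0.5, -2.3]
finger_gap: 46.7
```

>>> servo_tool:
  motion:
    - [40, 0.5, 0, 1.5, 0, 0, 0]
    - [40, 0, 0, 1, 0, 0, 0]
    - [40, 0, 0, 1, 0, 0, 0]
    - [40, 0, 0, 1, 0, 0, 0]
    - [40, 0, 0, 1, 0, 0, 0]
    - [40, 0, 0, 1, 0, 0, 0]

```text
time: 48.1
tool_pos: [525.0, 33.0, 48.9]
tcp_rot: [-180.0, 0.1, -179.9]
ft_force: [-7.7, 0.3, 11.2]
finger_gap: 47.0
```

Contact where it was predicted. Releasing, then on to red at (612.3, -279.7).

>>> servo_tool:
  motion:
    - [55, 0, 0, 0, 0, 0, 0]
    - [70, 0, 0, 0, 0, 0, 0]
    - [85, 0, 0, 0, 0, 0, 0]
    - [85, 0, 0, 0, 0, 0, 0]
    - [85, 0, 0, 0, 0, 0, 0]
    - [85, 0, 0, -15, 0, 0, 0]
    - [85, 0, 0, -40, 0, 0, 0]
    - [85, 0, 0, -50, 0, 0, 0]
    - [85, 0, 0, -35, 0, 0, 0]
    - [85, -5, -20, 0, 0, 0, 0]

```text
time: 49.1
tool_pos: [528.4, 14.4, 197.4]
tcp_rot: [180.0, 0.1, -179.8]
ft_force: [0.6, 0.2, -0.3]
finger_gap: 84.9
```

>>> servo_tool:
  motion:
    - [85, -10, -38, 0, 0, 0, 0]
    - [85, -12, -42, 0, 0, 0, 0]
    - [85, -12, -42, 0, 0, 0, 0]
    - [85, -12, -42, 0, 0, 0, 0]
    - [85, -12, -42, 0, 0, 0, 0]
    - [85, -10, -36, 0, 0, 0, 0]
    - [85, -8, -26, 0, 0, 0, 0]
    - [85, -4, -15, 0, 0, 0, 0]
    - [85, -2, -5, 0, 0, 0, 0]
    - [85, 0, 0, 0, 0, 0, 0]

```text
time: 50.1
tool_pos: [616.9, -287.1, 215.6]
tcp_rot: [-179.7, 1.0, -179.8]
ft_force: [-1.0, 0.7, -1.3]
finger_gap: 85.2
```

>>> servo_tool:
  motion:
    - [85, 4, 3, 5, 0, 0.016, 0]
    - [85, 0, 0, 30, 0, 0, 0]
    - [85, 0, 0, 40, 0, 0, 0]
    - [85, 0, 0, 40, 0, 0, 0]
    - [85, 0, 0, 20, 0, 0, 0]
    - [85, 0, 0, 8, 0, 0, 0]
    - [85, 0, 0, 0, 0, 0, 0]

```text
time: 50.8
tool_pos: [613.1, -275.2, 71.3]
tcp_rot: [-179.7, 0.0, -179.3]
ft_force: [0.8, 0.2, 1.1]
finger_gap: 85.2
```

>>> servo_tool:
  motion:
    - [85, 2, -5, 3, -0.004, 0.003, 0.01]
    - [85, 1, 0, 9, 0, 0, 0]
    - [85, 0, 0, 8, 0, 0, 0]
    - [85, 0, 0, 5, 0, 0, 0]
    - [85, 0, 0, 3, 0, 0, 0]
    - [85, 0, 0, 0, 0, 0, 0]
    - [85, 0, 0, 0, 0, 0, 0]

```text
time: 51.5
tool_pos: [613.1, -281.7, 47.3]
tcp_rot: [-179.7, 0.2, -179.9]
ft_force: [0.7, -0.4, -0.1]
finger_gap: 85.1
```

>>> servo_tool:
  motion:
    - [85, 1, 2, 5, -0.004, 0.003, 0]
    - [85, 0, 0, 0, 0, 0, 0]
    - [85, 0, 0, 0, 0, 0, 0]
    - [40, 0, 0, 0, 0, 0, 0]
    - [40, 0, 0, 0, 0, 0, 0]
    - [40, 0, 0, 0, 0, 0, 0]
    - [40, 0, 0, 0, 0, 0, 0]
    - [40, 0, 0, 0, 0, 0, 0]
    - [40, 0, 0, 0, 0, 0, 0]

```text
time: 52.4
tool_pos: [612.6, -279.6, 42.8]
tcp_rot: [-180.0, 0.1, -179.9]
ft_force: [0.2, 0.4, -0.1]
finger_gap: 46.8
```

>>> servo_tool:
  motion:
    - [40, 0, 0, -15, 0, 0, 0]
    - [40, 0, 0, -40, 0, 0, 0]
    - [40, 0, 0, -45, 0, 0, 0]
    - [40, 0, 0, -35, 0, 0, 0]
    - [40, 0, 20, 0, 0, 0, 0]
    - [40, 2, 38, 0, 0, 0, 0]
    - [40, 2, 42, 0, 0, 0, 0]
    - [40, 2, 42, 0, 0, 0, 0]
    - [40, 2, 36, 0, 0, 0, 0]
    - [40, 2, 26, 0, 0, 0, 0]

```text
time: 53.4
tool_pos: [599.7, -70.8, 187.9]
tcp_rot: [-180.0, 0.2, 179.7]
ft_force: [-1.2, -0.3, -2.3]
finger_gap: 47.1
```

>>> servo_tool:
  motion:
    - [40, 0, 16, 0, 0, 0, 0]
    - [40, 0, 8, 0, 0, 0, 0]
    - [40, 0, 2, 5, 0, 0, 0]
    - [40, 0, 0, 20, 0, 0, 0]
    - [40, 0, 0, 30, 0, 0, 0]
    - [40, 0, 0, 25, 0, 0, 0]
    - [40, 0, 0, 8, 0, 0, 0]
    - [40, 0, 0, 0, 0, 0, 0]

```text
time: 54.2
tool_pos: [599.0, -41.6, 97.7]
tcp_rot: [-179.9, 0.2, 179.9]
ft_force: [0.5, -0.4, -1.2]
finger_gap: 47.2
```

>>> servo_tool:
  motion:
    - [40, 2, -3, 4, 0, 0.005, 0]
    - [40, 1, 0, 11, 0, 0, 0]
    - [40, 1, 0, 11, 0, 0, 0]
    - [40, 0, 0, 6, 0, 0, 0]
    - [40, 0, 0, 3, 0, 0, 0]
    - [40, 0, 0, 0, 0, 0, 0]
    - [40, 0, 0, 0, 0, 0, 0]

```text
time: 54.9
tool_pos: [597.0, -46.4, 63.7]
tcp_rot: [-179.9, 0.2, 179.8]
ft_force: [0.5, 0.2, -1.3]
finger_gap: 46.6
```

>>> servo_tool:
  motion:
    - [40, -0.5, 1.8, 4, 0, 0.003, -0.003]
    - [40, 0, 0, 3, 0, 0, 0]
    - [40, 0, 0, 2, 0, 0, 0]
    - [40, 0, 0, 1, 0, 0, 0]
    - [40, 0, 0, 0, 0, 0, 0]

```text
time: 55.4
tool_pos: [598.4, -44.2, 53.8]
tcp_rot: [-179.9, 0.1, -180.0]
ft_force: [-0.5, -0.6, -1.6]
finger_gap: 46.9
```

>>> servo_tool:
  motion:
    - [40, 0.3, 0, 1.5, 0, 0, 0]
    - [40, 0, 0, 1, 0, 0, 0]
    - [40, 0, 0, 1, 0, 0, 0]
    - [40, 0, 0, 1, 0, 0, 0]
    - [40, 0, 0, 1, 0, 0, 0]
    - [40, 0, 0, 1, 0, 0, 0]

```text
time: 56.0
tool_pos: [598.8, -44.4, 48.8]
tcp_rot: [-179.9, 0.2, -180.0]
ft_force: [-6.0, 0.8, 12.2]
finger_gap: 46.6
```

Contact. Release, lift and move clear for a final look.

>>> servo_tool:
  motion:
    - [55, 0, 0, 0, 0, 0, 0]
    - [70, 0, 0, 0, 0, 0, 0]
    - [85, 0, 0, 0, 0, 0, 0]
    - [85, 0, 0, 0, 0, 0, 0]
    - [85, 0, 0, 0, 0, 0, 0]
    - [85, 0, 0, -15, 0, 0, 0]
    - [85, 0, 0, -40, 0, 0, 0]
    - [85, 0, 0, -50, 0, 0, 0]
    - [85, 0, 0, -50, 0, 0, 0]
    - [85, 10, -20, -20, 0, 0, 0]

```text
time: 57.0
tool_pos: [585.6, -62.0, 228.9]
tcp_rot: [-180.0, -0.3, -179.8]
ft_force: [0.9, -1.0, 0.7]
finger_gap: 84.9
```

>>> servo_tool:
  motion:
    - [85, 12, -40, 0, 0, 0, 0]
    - [85, 12, -45, 0, 0, 0, 0]
    - [85, 12, -45, 0, 0, 0, 0]
    - [85, 12, -45, 0, 0, 0, 0]
    - [85, 12, -45, 0, 0, 0, 0]
    - [85, 12, -40, 0, 0, 0, 0]
    - [85, 8, -20, 0, 0, 0, 0]
    - [85, 0, 0, 0, 0, 0, 0]
    - [85, 0, 0, 0, 0, 0, 0]
    - [85, 0, 0, 0, 0, 0, 0]

```text
time: 58.0
tool_pos: [506.5, -354.7, 251.7]
tcp_rot: [-179.4, 1.0, -179.8]
ft_force: [0.5, 0.3, 1.0]
finger_gap: 85.0
```

```bash
python3 - <<'E'
from h import *
T=cam("top");a=snapshot("top");print(sense()["tool_pos"])
cv2.imwrite("pics/t8.png",cv2.resize(a[140:360,90:390],None,fx=2.66,fy=2.66,interpolation=cv2.INTER_CUBIC))
cv2.imwrite("pics/t8b.png",cv2.resize(a[140:290,240:440],None,fx=4,fy=4,interpolation=cv2.INTER_CUBIC))
E
```

```text
[ 506.67018387 -354.48422105  251.67294531]
```

View pics/t8b.png

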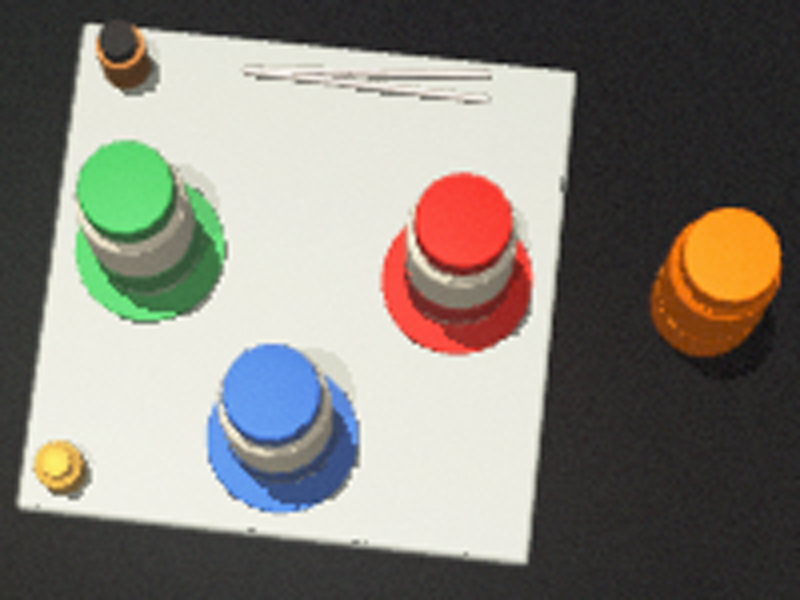

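View pics/t8.png

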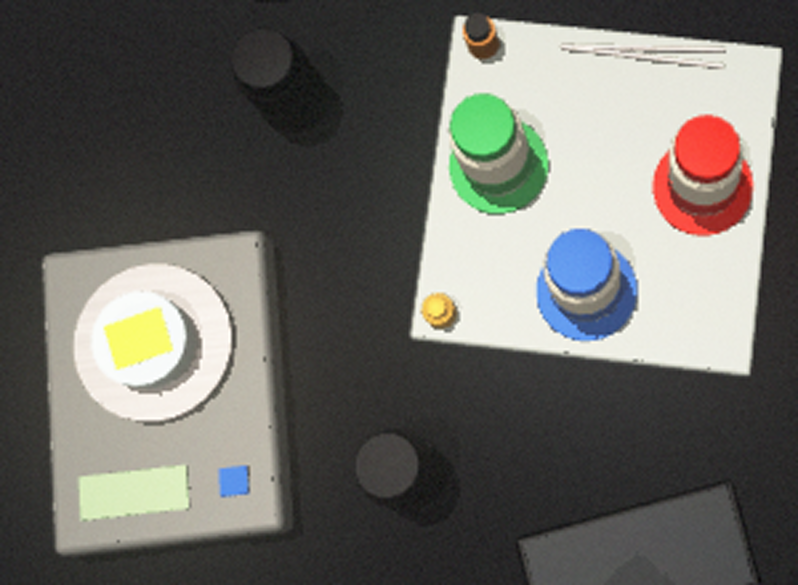

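```bash
python3 - <<'E'
from h import *
T=cam("top")
f=lambda x,y:(90+x/2.66,140+y/2.66); g=lambda x,y:(240+x/4,140+y/4)
print("pan",onz(T,*f(155,343),45),"dish",onz(T,*f(140,339),69))
for n,p in dict(g=(126,188),r=(463,221),b=(272,393)).items(): print(n,onz(T,*g(*p),105))
E
```

```text
pan [480.90625272 310.92777238  45.        ] dish [480.07561301 312.80980307  69.        ]
g [612.09201832  95.18717871 105.        ]
r [599.26726793 -44.1159244  105.        ]
b [526.41966327  32.91237291 105.        ]
```

Every part is within about 2 mm of its target: the marks are at (611, 94.8), (598, -44.2) and (524.4, 32.7).

```bash
python3 -c "
from bench import hand_in;print(hand_in())"
```

```text
the job is handed in; nothing more can be done
None
```

The job is done and handed in at about 58 s of the 141 s allowed. I stood the red, blue and green bottles in the tray, set the dish on the middle of the balance pan, then stood green, blue and red back on their own marks. The black and orange bottles were left alone.

- **Last top view:** everything stands upright. The bottles are about 1.1 mm (green), 1.3 mm (red) and 2.0 mm (blue) from their mark centres, and the dish about 2 mm from the pan centre. The wrist view after the dish was placed showed it centred within 1–2 mm.
- **Setting down:** five of the seven set-downs showed a contact force of 8–12 N at the expected height. Red and green going into the tray showed no clear force. I released both at the expected height, and the wrist or top views then showed them standing.
- **Disagreements:** the first two-camera heights came out 2–9 mm below the stated ones. I used the stated heights, because the wrist view and the contact heights agreed with them.

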